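# Light the weight case and hold its lid open

## Task

Swing the green desk lamp round by the orange post on its head until the lamp points at the middle of the wooden weight case, and leave it pointing there. Then lift the case's self-closing lid by its steel bar to 50 degrees from shut, so that the pharmacist across the bench can check the weights, and keep holding it: the program finishes with the gripper still holding the bar and the lid still at that angle. Never take the lid past 70 degrees, and leave the other things on the bench where they stand.

Things in the scene. Friction and masses are not known exactly. Their poses are not given: they have to be found in the camera images.
- case: wooden weight case fixed to the bench, 150 (x) by 170 (y) by 70 mm high without its lid; origin at the centre of its underside. Its x axis points from the lid's hinge (on the robot's side) to the lid's free edge (far side). The hinge line runs along the case's y axis, 75 mm behind the centre (case x = -75 mm) and 70 mm above the bench.
- lid (a joint): opening angle of the case's wooden lid (150 by 170 by 10 mm, lies on the rim, about 0.4 kg with its bar) in rad, 0 shut, growing as its far edge is raised; 50 degrees is 0.873 rad. Gravity and a light spring shut it whenever it is let go; lifting at the bar takes about 3 N.
- lid_bar (a point): round steel bar, 12 mm thick and 110 mm long between centres of its end arms, which is the lid's handle; this point is the bar's middle, bar along its y axis (parallel to the hinge). Its centre line is 45 mm ahead of the lid's free edge, 195 mm from the hinge along the lid and 5 mm above the lid's underside; lid shut, it is 75 mm above the bench with nothing below it. It turns with the lid.
- lamp_base: green round lamp foot (110 mm across) with a steel post, fixed to the bench; origin on the post's axis at bench height. The boom turns about this upright axis at 180 mm height.
- lamp (a joint): angle of the lamp's boom about the post in rad, 0 when the boom points along the lamp foot's x axis, growing anticlockwise seen from above, stops at -2.6 and 2.6. The joint is stiff (about 2.5 N sideways at the orange post moves it) and stays where it is left.
- lamp_grip (a point): middle height of the graspable part of the orange upright post (16 mm thick, standing free from 192 to 245 mm above the bench) on the lamp's head, 140 mm from the lamp's pivot axis; this point is 222 mm above the bench. Its x axis points outward along the boom, the way the lamp points; the green shade hangs beyond and below it, reaching about 210 mm from the pivot axis and down to about 115 mm above the bench.
- amber_bottle: amber glass bottle with white cap, 56 mm across, 120 mm high; to be left alone; origin under its centre
- mortar: white porcelain mortar with pestle in it, 100 mm across, 60 mm high, pestle up to 95 mm; to be left alone; origin under its centre
- pill_jar: small white jar, 48 mm across, 70 mm high; to be left alone; origin under its centre
- calculator: white and orange calculator lying flat, 120 by 75 by 12 mm; to be left alone; origin under its centre
- spoon: long steel weighing spoon lying flat, 180 mm long; to be left alone
- wash_bottle: clear bottle with red cap, 60 mm across, 150 mm high; to be left alone; origin under its centre

How it is judged (in metres and radians):
On the way, in this order (a step that is already met when the one before it is completed fails the run):
1. the lamp points at the middle of the case and is still (y of case in the frame of lamp_grip between -0.03 and 0.03 m and x of case in the frame of lamp_grip above 0.05 m and velocity of joint lamp between -0.05 and 0.05 rad/s), for 0.3 s.
2. the lid is held by its bar at 50 degrees, give or take 6 (value of joint lid between 0.77 and 0.98 rad and contact force between the fingers and lid above 0.4 N and distance between the grasp point and lid_bar below 0.06 m), for 0.5 s.
At the end, for the whole second after the job is handed in: The gripper's fingers hold the bar (more than 0.4 N, grasp point within 60 mm of the bar's middle) with the lid still, between 44 and 56 degrees from shut; the lamp points at the case, its line passing within 30 mm of the case's centre; every other loose thing is within 30 mm of where it stood (all of step 2 and y of case in the frame of lamp_grip between -0.03 and 0.03 m and x of case in the frame of lamp_grip above 0.05 m and velocity of joint lid between -0.05 and 0.05 rad/s and distance of each of amber_bottle, mortar, pill_jar, calculator, spoon, wash_bottle from where it was at the start of the episode below 0.03 m); the arm keeps its last pose, push and grip.
It fails at once if the lid is taken past 70 degrees (value of joint lid above 1.22 rad).
It fails at once if another thing on the bench is shoved or knocked over (distance of any of amber_bottle, mortar, pill_jar, calculator, spoon, wash_bottle from where it was at the start of the episode above 0.04 m or angle between any of amber_bottle, mortar, pill_jar, calculator, wash_bottle's own z axis and vertical above 0.6 rad).
It also fails if it takes over 54 s, if anything falls off the work surface, if the arm or the gripper's body presses on something with over 40 N, if the wrist force passes 120 N, or if a joint passes its speed limit or range.

## Robot

A 6-joint arm with a two-finger parallel gripper is mounted at the origin on the work surface. World frame = base frame: x ahead of the robot, y to its left, z up, the work surface at z = 0. Lengths are in mm, angles in rad, forces in N, time in s.
With the tool pointing down it reaches from about 350 to 775 mm from the base axis. Payload 7.3 kg.
Tool frame: the origin (TCP) lies between the finger pads; the fingertips stand 17 mm ahead of it and the grasp point (between the pads) lies 2 mm behind it; z points along the fingers, y is the direction in which the jaws open and shut (so a half turn about z gives the same grasp; the last joint's range is limited). The gripper opens to 92 mm and grips with 3 to 60 N. Pads are 19 mm wide; open, the fingers measure 130 mm over their backs; the gripper's body (75 mm by 190 mm) begins 47 mm behind the grasp point.
Start: joints at [1.172, 0.342, 1.524, -0, 1.275, -0.146], TCP at [131.295, 508.338, 218.841] pointing down, gripper open.
Joint ranges: [-2.53, 2.53], [-0.77, 2.02], [0.04, 2.7], [-1, 4.14], [0.28, 2.66], [-3.11, 3.11]. Speed limits (rad/s): [2.57, 2.57, 3.14, 3.14, 3.14, 3.14].

## Interface

Orientations are given as [roll, pitch, yaw] about the fixed x, y, z axes, in that order (R = Rz(yaw) Ry(pitch) Rx(roll)).
In Python, from plant import get_obs, capture, get_calibration, close_job gives the robot as it stands.
- The arm moves only by the tool carry_out, never from a script. Its argument "moves" is one flat list of numbers, 7 for each row, row after row: the shift along the tool's x, y, z normalised to -1 to 1, where 1 is 40 cm, then the turn, a rotation vector about the tool's x, y, z normalised to -1 to 1, where 1 is 30 degrees, then the opening, from 0 (shut) to 1 (fully open). A call has exactly 8 rows; each row is the pose to reach, as a shift and turn from the pose measured when the call began, along the tool's axes at that moment; what a row does not reach only later rows make up. A row lasts 1/10 s, in which the tool goes at most 50 mm and 8.59 degrees, less where a joint would pass 70% of its speed; a pose out of reach is approached as far as the arm can. A call with a number of a shift or a turn outside -1 to 1 is refused whole. A call with a gripper value outside its range is refused whole. The fingers move at their own pace and stop on an object; the grip force is fixed at half the most. Time passes only in rows, so rows that repeat a pose let the fingers close, or fill a call up. It gives the time, the measured TCP pose, the force and the opening at its end, in the units of the state.
- get_obs(): the state, without advancing time (a new reading comes with each control period).
- capture(name): name is "scene" or "top" or "wrist"; returns the picture (384x512x3 uint8, red, green, blue); there is no depth.
- get_calibration(name): a dict with "vfov" (degrees; the focal length in pixels is half the picture's height over the tangent of half this angle, whatever the lens; pixels are square), "cx", "cy" (the principal point, pixels), "dist" ([k1, k2, p1, p2, k3] as OpenCV has them; the pictures are not rectified), "cam_to_world" (4x4, takes a point from camera to world coordinates). Camera axes: x right, y up, looking along -z (the intrinsics and any distortion apply to the point x, -y, -z); pixel columns grow to the right and rows downward; lengths in mm; the calibration is good to about 2 mm. A picture is of the moment at which its call begins: read the wrist's pose just before it. get_calibration takes no time and is no camera call; for the wrist camera it gives the pose at the moment of the call.
- close_job(): hands the job in, once; it reports no verdict.
The state is a dict: "time": time; "joint_positions": joint angles; "dq": joint speeds; "tau": joint torques, N m; "tool_pos": TCP position; "tcp_rot": TCP orientation; "contact_force": force on the tool from outside, world axes, zero at the start; "moment": the same for the moment, N m; "grip_width": finger opening in mm.
Only numpy, scipy, OpenCV 4.12 (cv2) and the standard library are available. Lean on these libraries where they do the work, as an engineer would, in place of code of your own. Each camera call takes 0.05 s, during which the arm holds its last target.

## Working session

There is one attempt and no reset: what is moved stays moved. The work goes in short steps, Python scripts to look and compute and a tool call to move; the robot and the scene stay as the last step left them, time stands still between calls to the robot, and variables do not carry over. Pictures are saved under pics/ and viewed, and the job is handed in when it is done.

Besides the shell and the picture viewer there is one more tool, called after "Call:" as name(argument=value, ...) on one line, values as JSON. carry_out: Moves the arm, as the interface text tells. Scaled input: -1 to 1 covers 40 cm each way for a shift and 30 degrees each way for a turn. Its arguments: {"type":"object","properties":{"moves":{"type":"array","items":{"type":"number"}}},"required":["moves"]}

```bash
ls; mkdir -p pics
cat > a.py <<'E'
from plant import *
import cv2,numpy as np
print(get_obs())
for n in ("scene","top","wrist"):
    c=get_calibration(n); im=capture(n); print(n,c)
    cv2.imwrite(f"pics/{n}0.png",im[:,:,::-1])
E
python3 a.py
```

```text
pics
{'time': 0.0, 'joint_positions': array([ 1.17197940e+00,  3.42724517e-01,  1.52499627e+00,  7.76790509e-06,
        1.27540191e+00, -1.46008913e-01]), 'dq': array([-0.00139778,  0.00076573,  0.00097545,  0.00107657,  0.00212438,
       -0.0007253 ]), 'tau': array([ 1.33465786e-03, -4.31230474e+01, -2.44220960e+01,  7.18296412e-02,
        5.59654017e-02, -1.43762286e-04]), 'tool_pos': array([131.13443913, 507.93497541, 218.15128401]), 'tcp_rot': array([-3.14007997e+00, -2.29955987e-04,  2.88878220e+00]), 'contact_force': array([-0.40020984,  0.47873158,  0.15376357]), 'moment': array([-0.04493991,  0.00785593,  0.04680696]), 'grip_width': 91.80897596272285}
scene {'vfov': 49.217864226816204, 'cx': 258.74158794420663, 'cy': 189.27292968372836, 'dist': array([-0.11838903,  0.        ,  0.        ,  0.        ,  0.        ]), 'cam_to_world': array([[-8.09426935e-01, -4.15624042e-01,  4.14830919e-01,
         1.17584441e+03],
       [ 5.87080508e-01, -5.88191071e-01,  5.56208362e-01,
         8.07842818e+02],
       [ 1.28262749e-02,  6.93749176e-01,  7.20102470e-01,
         1.1719
[... 444 characters left out ...]
01],
       [ 4.82150173e-03,  1.23369289e-01,  9.92349118e-01,
         1.82517837e+03],
       [ 0.00000000e+00,  0.00000000e+00,  0.00000000e+00,
         1.00000000e+00]])}
wrist {'vfov': 62.16377561056146, 'cx': 263.831970311409, 'cy': 192.69462654032128, 'dist': array([-0.00176324,  0.        ,  0.        ,  0.        ,  0.        ]), 'cam_to_world': array([[ 2.50557307e-01, -9.31386390e-01, -2.64084132e-01,
         6.10178084e+01],
       [ 9.68101471e-01,  2.40840521e-01,  6.91041656e-02,
         5.26247432e+02],
       [-7.60519368e-04, -2.72974790e-01,  9.62020886e-01,
         3.83523612e+02],
       [ 0.00000000e+00,  0.00000000e+00,  0.00000000e+00,
         1.00000000e+00]])}
```

View pics/scene0.png

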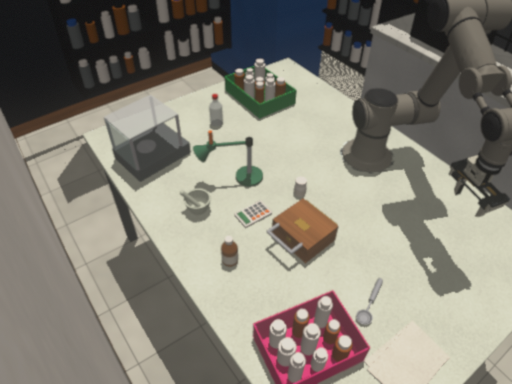

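View pics/top0.png

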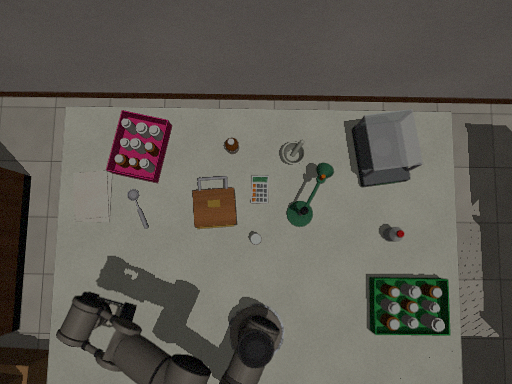

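View pics/wrist0.png

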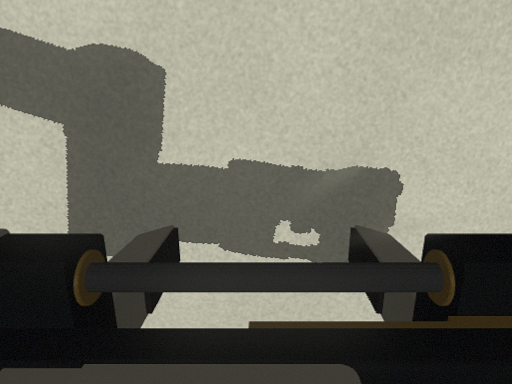

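The scene view shows the case at about (305,230), the lamp foot at (249,176) and the orange post at (210,135). In the top view the case is at (214,208), its bar at (212,180), the lamp foot at (300,213) and the lamp head at (323,173). I'll enlarge both views.

```bash
cat > h.py <<'E'
from plant import *
import cv2,numpy as np
def ray(c,u,v,h=384):
    f=h/2/np.tan(np.radians(c['vfov'])/2)
    K=np.array([[f,0,c['cx']],[0,f,c['cy']],[0,0,1.]])
    p=cv2.undistortPoints(np.array([[[u,v]]],float),K,c['dist'])[0,0]
    M=c['cam_to_world']; d=M[:3,:3]@np.array([p[0],-p[1],-1]); return M[:3,3],d/np.linalg.norm(d)
def plane(c,u,v,z):
    o,d=ray(c,u,v); return o+d*(z-o[2])/d[2]
def tri(*rs):
    A=sum(np.eye(3)-np.outer(d,d) for o,d in rs); b=sum((np.eye(3)-np.outer(d,d))@o for o,d in rs)
    x=np.linalg.solve(A,b); return x,[np.linalg.norm((np.eye(3)-np.outer(d,d))@(x-o)) for o,d in rs]
def proj(c,P):
    f=192/np.tan(np.radians(c['vfov'])/2);K=np.array([[f,0,c['cx']],[0,f,c['cy']],[0,0,1.]])
    M=c['cam_to_world'];q=M[:3,:3].T@(np.asarray(P,float)-M[:3,3]);q=q*[1,-1,-1]
    return cv2.projectPoints(q.reshape(1,1,3),np.zeros(3),np.zeros(3),K,c['dist'])[0].ravel()
E
cat > b.py <<'E'
import cv2,numpy as np
t=cv2.imread('pics/top0.png');s=cv2.imread('pics/scene0.png')
def z(i,x0,y0,x1,y1,k,n): cv2.imwrite(n,cv2.resize(i[y0:y1,x0:x1],None,fx=k,fy=k,interpolation=cv2.INTER_NEAREST))
z(t,180,130,350,250,4,'pics/topz.png'); z(s,170,110,350,270,4,'pics/scenez.png')
for n,i in(('t',t),('s',s)):
    hsv=cv2.cvtColor(i,cv2.COLOR_BGR2HSV)
    m=cv2.inRange(hsv,(3,120,60),(18,255,255))
    N,l,st,ce=cv2.connectedComponentsWithStats(m)
    for k in range(1,N):
        if st[k,4]>4: print(n,'orange',st[k],ce[k].round(1))
    m=cv2.inRange(hsv,(60,90,20),(85,255,255))
    N,l,st,ce=cv2.connectedComponentsWithStats(m)
    for k in range(1,N):
        if st[k,4]>15: print(n,'green',st[k],ce[k].round(1))
E
python3 b.py
```

```text
t orange [226 140  12  10  61] [232.9 145.5]
t orange [145 142  10  10  28] [150.8 148.1]
t orange [116 154  10  11  33] [121.8 160.4]
t orange [130 158   8   9  20] [134.8 163.2]
t orange [321 174   5   5  15] [322.8 175.9]
t orange [253 184   3   3   9] [254. 185.]
t orange [ 192  188   44   39 1432] [213.9 207.4]
t orange [253 189   3   3   9] [254. 190.]
t orange [253 193   3   4   8] [253.6 194.2]
t orange [252 198   3   3   9] [253. 199.]
t orange [389 287   7  10  24] [390.7 290.8]
t orange [430 286   9  12  35] [432.6 290.8]
t orange [407 301   8  12  30] [409.2 305.5]
t orange [387 317   9  13  37] [389.5 321.8]
t orange [ 16 365  13  19 133] [ 23.1 372.3]
t green [287 163  46  63 675] [307.1 199.8]
t green [253 177  14   5  54] [259.3 178.5]
t green [ 369  277   81   58 2101] [406.4 304.7]
s orange [171   0  12  18 148] [177.1   8.4]
s orange [186   0   8  14  96] [189.6   6.4]
s orange [197   0   9  12  93] [200.8   5.2]
s orange [328   0   8   8  51] [331.4   3.5]
s orange [112   5  15  29 247] [120.1  19.2]
s orange [ 86  21  11  21 127] [91.2 31.6]
s orange [213  21  10
[... 225 characters left out ...]
   2   5] [205.4  64.6]
s orange [235  74   9  13  71] [239.1  79.5]
s orange [277  83   9   5  19] [281.   85.3]
s orange [256  88   7  10  49] [259.2  92.7]
s orange [ 67 107   5   3   7] [ 69.  107.9]
s orange [ 60 110   5   3   6] [ 62. 111.]
s orange [ 49 114   5   2   6] [ 51.  114.7]
s orange [ 31 121   4   3   5] [ 32.4 121.8]
s orange [209 131   3  13  25] [210.2 136.8]
s orange [ 275  200   62   50 1549] [305.8 223.5]
s orange [266 210   3   2   5] [266.8 210.6]
s orange [223 244  13   9  87] [229.3 248.3]
s orange [294 314  16  12  61] [300.5 321. ]
s orange [326 324  27  37 291] [336.9 344.5]
s orange [297 334   4   3   6] [298.5 335. ]
s green [225  72  70  36 519] [252.6  93. ]
```

View pics/topz.png

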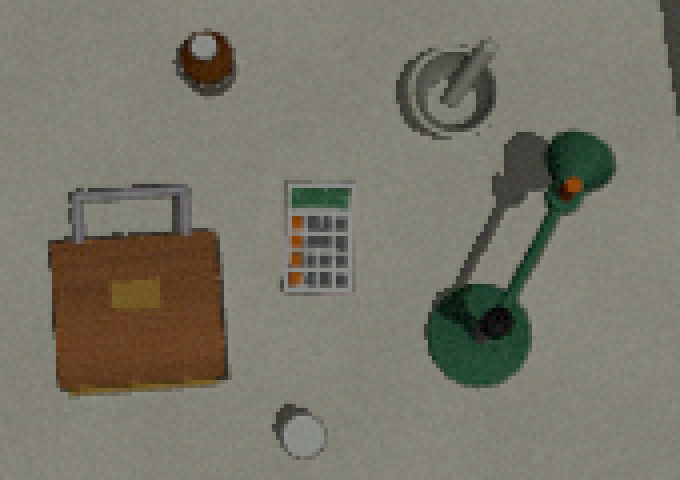

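View pics/scenez.png

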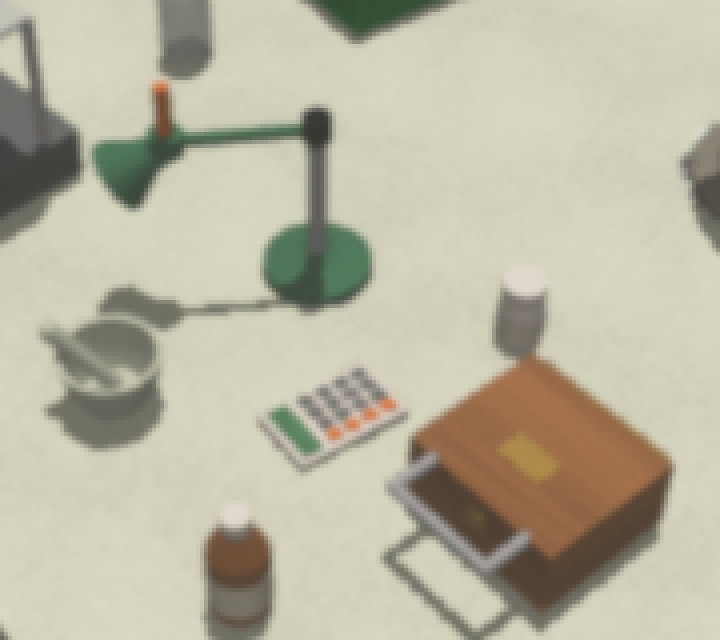

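```bash
cat > c.py <<'E'
from h import *
np.set_printoptions(precision=1,suppress=True)
ct=get_calibration('top');cs=get_calibration('scene')
T=lambda u,v:ray(ct,180+u/4-.4,130+v/4-.4)
S=lambda u,v:ray(cs,170+u/4-.4,110+v/4-.4)
TP=lambda u,v,z:plane(ct,180+u/4-.4,130+v/4-.4,z)
SP=lambda u,v,z:plane(cs,170+u/4-.4,110+v/4-.4,z)
print('post top',tri(T(573,184),S(161,86)))
print('pivot cap',tri(T(497,321),S(317,112)),TP(479,335,15),SP(318,260,15))
for n,a,b in [('barR',(73,192),(395,486)),('L',(188,188),(489,568)),]: print(n,tri(T(*a),S(*b)))
# bar: in top left px = +y
print('bar ends', tri(T(73,192),S(489,568)),tri(T(188,188),S(395,486)))
print('lid corners TL,TR,BR,BL')
for a,b in [((50,241),(548,558)),((217,231),(413,440)),((227,379),(532,356)),((59,392),(670,464))]: print(tri(T(*a),S(*b)),TP(*a,80),SP(*b,80))
print('amber',TP(204,45,120),SP(235,520,115));print('mortar',TP(447,92,60),SP(108,355,55));print('jar',TP(304,436,70),SP(524,285,70))
print('wash',plane(ct,400,233,150));print('calc',TP(321,238,12),'spoon',plane(ct,134,195,5),plane(ct,147,227,5))
E
python3 c.py
```

```text
post top (array([ 615.9, -240.6,  245.5]), [np.float64(0.5506805515871521), np.float64(0.5506805515873633)])
pivot cap (array([ 491.7, -175.3,  200.8]), [np.float64(0.31900374076327204), np.float64(0.31900374076323196)]) [ 491.7 -176.1   15. ] [ 493.2 -173.3   15. ]
barR (array([644.5, 211.1, 158.2]), [np.float64(37.47460961557781), np.float64(37.47460961557789)])
L (array([613.8, 170.6,   2.5]), [np.float64(48.32596817308117), np.float64(48.32596817308149)])
bar ends (array([625.8, 247.8,  83.5]), [np.float64(2.4540304159717032), np.float64(2.4540304159716646)]) (array([632.5, 131.6,  73.2]), [np.float64(3.300946629604707), np.float64(3.30094662960473)])
lid corners TL,TR,BR,BL
(array([577.5, 268.1,  80.1]), [np.float64(0.4701668711256937), np.float64(0.4701668711259)]) [577.2 268.5  80. ] [577.8 267.7  80. ]
(array([589. , 100.4,  72. ]), [np.float64(2.557263081028984), np.float64(2.557263081029008)]) [589.8  98.2  80. ] [591.5 107.4  80. ]
(array([439.7,  85.3,  70.1]), [np.float64(0.3302498632328986), np.float64(0.33024986323300315)]) [439.   85.1  80. ] [446.5  91.6  80. ]
(array([425.6, 253.2,  74.8]), [np.float64(2.6872118731922074), np.float64(2.687211873192156)]) [423.6 254.5  80. ] [431.1 254.   80. ]
amber [774.2 113.  120. ] [773.8 114.1 115. ]
mortar [ 742.2 -137.9   60. ] [ 743.2 -147.9   55. ]
jar [382.8   6.5  70. ] [387.7  11.6  70. ]
wash [ 410.3 -554.7  150. ]
calc [592.8  -8.4  12. ] spoon [561.2 526.6   5. ] [426.2 465.2   5. ]
```

```bash
cat >> h.py <<'E'
from scipy.spatial.transform import Rotation as Ro
np.set_printoptions(precision=4,suppress=True)
def cur():
    o=get_obs(); return o['tool_pos'],Ro.from_euler('xyz',o['tcp_rot']),o
def rel(p,R,p0=None,R0=None):
    if p0 is None: p0,R0,_=cur()
    return np.r_[R0.inv().apply(np.array(p)-p0)/400, (R0.inv()*R).as_rotvec(degrees=True)/30]
def down(yaw): return Ro.from_euler('xyz',[np.pi,0,yaw])
E
python3 -c "
from h import *
print(rel([350,400,300],down(2.889-.52)))"
```

```text
[-0.5972 -0.1249 -0.2042 -0.0022  0.0003  0.9927]
```

Call:
carry_out(moves=[-0.6,-0.12,-0.2,0,0,1,0.5,-0.6,-0.12,-0.2,0,0,1,0.5,-0.6,-0.12,-0.2,0,0,1,0.5,-0.6,-0.12,-0.2,0,0,1,0.5,-0.6,-0.12,-0.2,0,0,1,0.5,-0.6,-0.12,-0.2,0,0,1,0.5,-0.6,-0.12,-0.2,0,0,1,0.5,-0.6,-0.12,-0.2,0,0,1,0.5])

```text
time: 0.95
tool_pos: [350.5, 401.8, 297.6]
tcp_rot: [-3.139, -0.0, 2.366]
contact_force: [0.1, -0.9, -0.1]
grip_width: 45.9
```

```bash
python3 -c "
from h import *
print(rel([500,220,300],down(2.889-1.04)));print(cur()[2]['time'])"
```

```text
[-0.585  -0.0627 -0.0059 -0.0049  0.0008  0.9866]
0.95
```

```bash
python3 -c "
from h import *
p=np.array([350.5,401.8,297.6]);y=2.366
for t in [(500,220,300),(560,80,300),(590,-40,300),(600,-130,300),(610,-200,300),(616,-241,300)]:
    n=max(y-.5236,-.485); print(rel(t,down(n),p,down(y)));p=np.array(t,float);y=n"
```

```text
[-0.5851 -0.0628 -0.006   0.     -0.      1.    ]
[-0.3774  0.0506  0.      0.     -0.      1.    ]
[-0.2718  0.1474  0.      0.     -0.      1.    ]
[-0.1431  0.1754  0.     -0.     -0.      1.    ]
[-0.0229  0.1753  0.      0.     -0.      1.    ]
[ 0.0401  0.0955  0.      0.     -0.      0.445 ]
```

Call:
carry_out(moves=[-0.585,-0.063,-0.006,0,0,1,0.5,-0.585,-0.063,-0.006,0,0,1,0.5,-0.585,-0.063,-0.006,0,0,1,0.5,-0.585,-0.063,-0.006,0,0,1,0.5,-0.585,-0.063,-0.006,0,0,1,0.5,-0.585,-0.063,-0.006,0,0,1,0.5,-0.585,-0.063,-0.006,0,0,1,0.5,-0.585,-0.063,-0.006,0,0,1,0.5])

```text
time: 1.75
tool_pos: [498.6, 221.6, 299.8]
tcp_rot: [-3.138, 0.001, 1.845]
contact_force: [0.1, -0.1, 0.0]
grip_width: 46.4
```

Call:
carry_out(moves=[-0.377,0.05,0,0,0,1,0.5,-0.377,0.05,0,0,0,1,0.5,-0.377,0.05,0,0,0,1,0.5,-0.377,0.05,0,0,0,1,0.5,-0.377,0.05,0,0,0,1,0.5,-0.377,0.05,0,0,0,1,0.5,-0.377,0.05,0,0,0,1,0.5,-0.377,0.05,0,0,0,1,0.5])

```text
time: 2.55
tool_pos: [558.2, 83.2, 300.0]
tcp_rot: [-3.139, 0.002, 1.324]
contact_force: [-0.2, 0.0, 0.7]
grip_width: 46.1
```

Call:
carry_out(moves=[-0.272,0.147,0,0,0,1,0.5,-0.272,0.147,0,0,0,1,0.5,-0.272,0.147,0,0,0,1,0.5,-0.272,0.147,0,0,0,1,0.5,-0.272,0.147,0,0,0,1,0.5,-0.272,0.147,0,0,0,1,0.5,-0.272,0.147,0,0,0,1,0.5,-0.272,0.147,0,0,0,1,0.5])

```text
time: 3.35
tool_pos: [588.6, -35.9, 300.3]
tcp_rot: [-3.141, 0.003, 0.803]
contact_force: [0.7, -0.4, -0.1]
grip_width: 45.6
```

Call:
carry_out(moves=[-0.143,0.175,0,0,0,1,0.5,-0.143,0.175,0,0,0,1,0.5,-0.143,0.175,0,0,0,1,0.5,-0.143,0.175,0,0,0,1,0.5,-0.143,0.175,0,0,0,1,0.5,-0.143,0.175,0,0,0,1,0.5,-0.143,0.175,0,0,0,1,0.5,-0.143,0.175,0,0,0,1,0.5])

```text
time: 4.15
tool_pos: [599.2, -125.2, 300.5]
tcp_rot: [3.141, 0.003, 0.281]
contact_force: [0.5, 0.2, -0.5]
grip_width: 46.2
```

Call:
carry_out(moves=[-0.023,0.175,0,0,0,1,0.5,-0.023,0.175,0,0,0,1,0.5,-0.023,0.175,0,0,0,1,0.5,-0.023,0.175,0,0,0,1,0.5,-0.023,0.175,0,0,0,1,0.5,-0.023,0.175,0,0,0,1,0.5,-0.023,0.175,0,0,0,1,0.5,-0.023,0.175,0,0,0,1,0.5])

```text
time: 4.95
tool_pos: [609.8, -194.8, 300.7]
tcp_rot: [3.14, 0.002, -0.241]
contact_force: [-0.4, -1.5, 0.6]
grip_width: 45.9
```

```bash
python3 -c "
from h import *
p,R,o=cur();print(p,o['tcp_rot'],o['joint_positions'],o['time'])
c=get_calibration('wrist');im=capture('wrist');cv2.imwrite('pics/w1.png',im[:,:,::-1]);print(c['cam_to_world'][:3,3],proj(c,[616,-240.6,245]))
print(rel([616,-241,300],down(-.485)))"
```

```text
[ 609.7979 -194.7699  300.658 ] [ 3.1397  0.0018 -0.2413] [-0.4277  0.5283  1.0082 -0.0022  1.6065  1.3843] 4.95
[ 682.32   -212.4064  465.7993] [323.7808 185.704 ]
[0.0427 0.1083 0.0017 0.0041 0.003  0.4648]
```

View pics/w1.png

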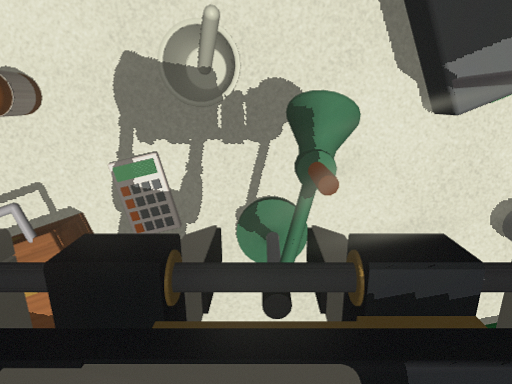

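The wrist view shows the orange post's top at (326,186), within 2 px of where my estimate projects it. Next I'll align over the post and descend.

Call:
carry_out(moves=[0.043,0.108,0,0,0,0.465,0.5,0.043,0.108,0,0,0,0.465,0.5,0.043,0.108,0,0,0,0.465,0.5,0.043,0.108,0,0,0,0.465,0.5,0.043,0.108,0.1,0,0,0.465,0.5,0.043,0.108,0.2,0,0,0.465,0.5,0.043,0.108,0.2,0,0,0.465,0.5,0.043,0.108,0.2,0,0,0.465,0.5])

```text
time: 5.8
tool_pos: [616.2, -240.4, 221.6]
tcp_rot: [3.139, 0.001, -0.483]
contact_force: [-0.3, 0.3, 0.6]
grip_width: 45.5
```

Call:
carry_out(moves=[0,0,0,0,0,0,0,0,0,0,0,0,0,0,0,0,0,0,0,0,0,0,0,0,0,0,0,0,0,0,0,0,0,0,0,0,0,0,0,0,0,0,0,0,0,0,0,0,0,0,0,0,0,0,0,0])

```text
time: 6.6
tool_pos: [616.4, -241.0, 222.6]
tcp_rot: [3.139, -0.001, -0.483]
contact_force: [-0.7, -2.8, 4.6]
grip_width: 14.9
```

```bash
cat > arc.py <<'E'
from h import *
import sys
# rotate about vertical axis through pivot
p,R,o=cur(); piv=np.array([492,-175,0.]); tot=float(sys.argv[1])
print(p,o['tcp_rot'],o['grip_width'],np.hypot(*(p-piv)[:2]),np.arctan2(*(p-piv)[1::-1]),o['contact_force'],o['joint_positions'])
for k in range(1,9):
    a=min(tot*k/7,tot); Q=Ro.from_rotvec([0,0,a]); t=Q.apply(p-piv)+piv
    print(rel(t,Q*R).round(3).tolist())
E
python3 arc.py 0.5
python3 -c "
from h import *
im=capture('top');cv2.imwrite('pics/t2.png',cv2.resize(im[100:260,260:380,::-1],None,fx=4,fy=4))"
```

```text
[ 616.432  -241.0348  222.6317] [ 3.1388 -0.0006 -0.4832] 14.876860593432966 140.86847599722995 -0.4878971444726073 [-0.7372 -2.7686  4.6431] [-0.487   0.6007  1.0908 -0.0028  1.4495  1.5673]
[-0.001, -0.025, -0.0, 0.0, 0.0, -0.136]
[-0.003, -0.05, -0.0, 0.0, 0.001, -0.273]
[-0.008, -0.075, -0.0, 0.0, 0.001, -0.409]
[-0.014, -0.099, -0.0, 0.0, 0.002, -0.546]
[-0.022, -0.123, -0.0, 0.0, 0.002, -0.682]
[-0.031, -0.147, -0.0, 0.0, 0.002, -0.819]
[-0.042, -0.169, -0.001, 0.001, 0.003, -0.955]
[-0.042, -0.169, -0.001, 0.001, 0.003, -0.955]
```

View pics/t2.png

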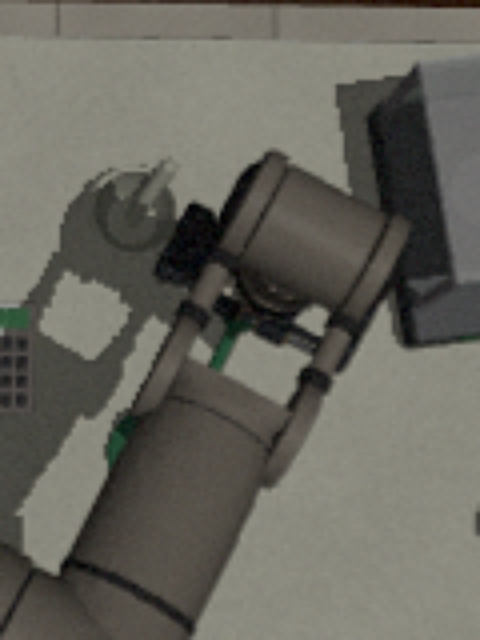

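The fingers stopped at 14.9 mm on the post, and its radius about the pivot measures 141 mm. I'll swing it in four arcs of about 0.5 rad.

Call:
carry_out(moves=[-0.001,-0.025,0,0,0,-0.136,0,-0.003,-0.05,0,0,0,-0.273,0,-0.008,-0.075,0,0,0,-0.409,0,-0.014,-0.099,0,0,0,-0.546,0,-0.022,-0.123,0,0,0,-0.682,0,-0.031,-0.147,0,0,0,-0.819,0,-0.042,-0.169,0,0,0,-0.955,0,-0.042,-0.169,0,0,0,-0.955,0])

```text
time: 7.45
tool_pos: [630.9, -171.9, 222.6]
tcp_rot: [3.14, 0.006, 0.02]
contact_force: [-9.7, 1.2, 5.8]
grip_width: 15.0
```

```bash
python3 arc.py 0.5
```

```text
[ 630.8614 -171.9225  222.6071] [3.1403 0.0059 0.0198] 15.023202332569086 138.89547006119392 0.022158824294720405 [-9.7366  1.2495  5.8122] [-0.3814  0.588   1.1132 -0.0035  1.4452  1.17  ]
[-0.001, -0.025, -0.0, -0.001, 0.0, -0.136]
[-0.004, -0.049, -0.0, -0.002, 0.0, -0.273]
[-0.008, -0.074, -0.0, -0.002, 0.001, -0.409]
[-0.014, -0.098, -0.0, -0.003, 0.001, -0.546]
[-0.022, -0.121, -0.0, -0.004, 0.001, -0.682]
[-0.032, -0.144, 0.0, -0.005, 0.001, -0.818]
[-0.043, -0.166, 0.0, -0.006, 0.001, -0.955]
[-0.043, -0.166, 0.0, -0.006, 0.001, -0.955]
```

Call:
carry_out(moves=[-0.001,-0.025,0,0,0,-0.136,0,-0.004,-0.049,0,0,0,-0.273,0,-0.008,-0.074,0,0,0,-0.409,0,-0.014,-0.098,0,0,0,-0.546,0,-0.022,-0.121,0,0,0,-0.682,0,-0.032,-0.144,0,0,0,-0.818,0,-0.043,-0.166,0,0,0,-0.955,0,-0.043,-0.166,0,0,0,-0.955,0])

```text
time: 8.25
tool_pos: [610.4, -105.4, 222.6]
tcp_rot: [-3.138, 0.009, 0.522]
contact_force: [-7.0, -1.0, 4.0]
grip_width: 15.2
```

```bash
python3 arc.py 0.5
```

```text
[ 610.4214 -105.4446  222.6431] [-3.1381  0.0093  0.5223] 15.197102184361603 137.33747695842226 0.531070197719401 [-6.9941 -0.9618  3.9648] [-0.2924  0.5221  1.2269 -0.0044  1.4015  0.7569]
[-0.001, -0.024, 0.0, -0.001, -0.0, -0.136]
[-0.004, -0.049, 0.0, -0.003, -0.001, -0.273]
[-0.008, -0.073, 0.0, -0.004, -0.001, -0.409]
[-0.015, -0.097, 0.0, -0.005, -0.002, -0.546]
[-0.023, -0.12, 0.001, -0.006, -0.002, -0.682]
[-0.032, -0.142, 0.001, -0.008, -0.003, -0.818]
[-0.043, -0.164, 0.001, -0.009, -0.003, -0.955]
[-0.043, -0.164, 0.001, -0.009, -0.003, -0.955]
```

Call:
carry_out(moves=[-0.001,-0.025,0,0,0,-0.136,0,-0.004,-0.049,0,0,0,-0.273,0,-0.008,-0.074,0,0,0,-0.409,0,-0.014,-0.098,0,0,0,-0.546,0,-0.022,-0.121,0,0,0,-0.682,0,-0.032,-0.144,0,0,0,-0.818,0,-0.042,-0.166,0,0,0,-0.955,0,-0.042,-0.166,0,0,0,-0.955,0])

```text
time: 9.05
tool_pos: [560.7, -56.9, 222.7]
tcp_rot: [-3.132, 0.01, 1.024]
contact_force: [-5.4, -5.0, 1.6]
grip_width: 14.6
```

```bash
sed -i 's/492,-175,0/491,-177,0/' arc.py; python3 arc.py 0.5
```

```text
[560.7067 -56.8502 222.6517] [-3.1317  0.0097  1.0244] 14.637208018268781 138.9064379563378 1.0450890778017925 [-5.3801 -4.9886  1.5523] [-0.2334  0.4182  1.3967 -0.0064  1.3391  0.3146]
[-0.001, -0.025, 0.0, -0.001, -0.001, -0.136]
[-0.005, -0.049, 0.001, -0.003, -0.003, -0.273]
[-0.009, -0.074, 0.001, -0.004, -0.004, -0.409]
[-0.016, -0.098, 0.001, -0.005, -0.005, -0.546]
[-0.024, -0.121, 0.001, -0.007, -0.007, -0.682]
[-0.034, -0.144, 0.002, -0.008, -0.008, -0.818]
[-0.046, -0.166, 0.002, -0.009, -0.009, -0.955]
[-0.046, -0.166, 0.002, -0.009, -0.009, -0.955]
```

Call:
carry_out(moves=[-0.001,-0.024,0,0,0,-0.13,0,-0.004,-0.047,0,0,0,-0.262,0,-0.008,-0.071,0,0,0,-0.393,0,-0.015,-0.094,0,0,0,-0.524,0,-0.022,-0.116,0,0,0,-0.655,0,-0.031,-0.138,0,0,0,-0.786,0,-0.042,-0.16,0,0,0,-0.917,0,-0.042,-0.16,0,0,0,-0.917,0])

```text
time: 9.85
tool_pos: [495.8, -38.0, 222.7]
tcp_rot: [-3.126, 0.004, 1.505]
contact_force: [-2.2, -3.6, -4.5]
grip_width: 14.9
```

```bash
python3 arc.py 0.05; python3 -c "
from h import *
im=capture('top');cv2.imwrite('pics/t3.png',cv2.resize(im[110:260,180:350,::-1],None,fx=4,fy=4))
im=capture('scene');cv2.imwrite('pics/s3.png',cv2.resize(im[110:270,170:350,::-1],None,fx=4,fy=4))"
```

```text
[495.8295 -38.0068 222.7198] [-3.1255  0.0043  1.5051] 14.932319774141044 139.0770597260734 1.536063790063912 [-2.2105 -3.6309 -4.5162] [-0.2262  0.2977  1.5776 -0.0072  1.2814 -0.1584]
[-0.0, -0.002, 0.0, -0.0, -0.0, -0.014]
[-0.0, -0.005, 0.0, -0.0, -0.0, -0.027]
[-0.0, -0.007, 0.0, -0.0, -0.001, -0.041]
[-0.0, -0.01, 0.0, -0.0, -0.001, -0.055]
[-0.001, -0.012, 0.0, -0.0, -0.001, -0.068]
[-0.001, -0.015, 0.0, -0.0, -0.001, -0.082]
[-0.001, -0.017, 0.0, -0.0, -0.002, -0.095]
[-0.001, -0.017, 0.0, -0.0, -0.002, -0.095]
```

View pics/t3.png

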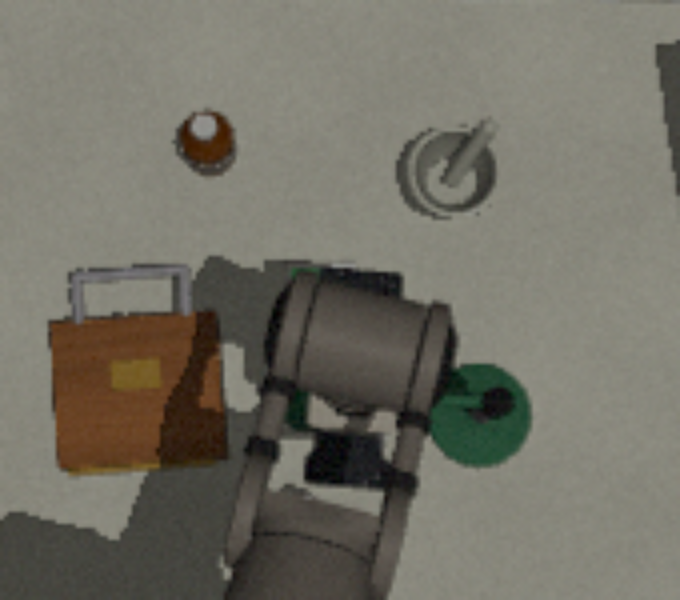

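View pics/s3.png

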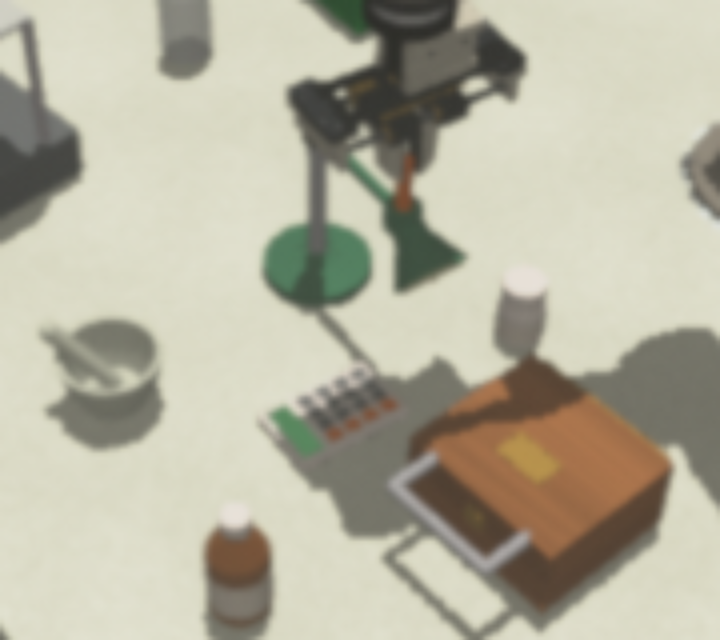

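The lamp head now points at the case in both views. I'll release it and go up.

Call:
carry_out(moves=[0,0,0,0,0,0,0.6,0,0,0,0,0,0,0.6,0,0,0,0,0,0,0.6,0,0,0,0,0,0,0.6,0,0,0,0,0,0,0.6,0,0,-0.1,0,0,0,0.6,0,0,-0.2,0,0,0,0.6,0,0,-0.2,0,0,0,0.6])

```text
time: 10.75
tool_pos: [500.1, -38.1, 308.1]
tcp_rot: [-3.136, 0.006, 1.503]
contact_force: [1.4, 0.2, 0.0]
grip_width: 55.1
```

```bash
python3 -c "
from h import *
p,R,o=cur();print(p,o['tcp_rot'],o['time'],o['grip_width'])
print(rel([628,188,250],down(1.65)))
c=get_calibration('wrist');im=capture('wrist');cv2.imwrite('pics/w4.png',im[:,:,::-1])"
```

```text
[500.0909 -38.1416 308.1079] [-3.1359  0.0056  1.5025] 10.75 55.096346439972685
[ 0.5866  0.2813  0.1404 -0.0116  0.0098 -0.2816]
```

View pics/w4.png

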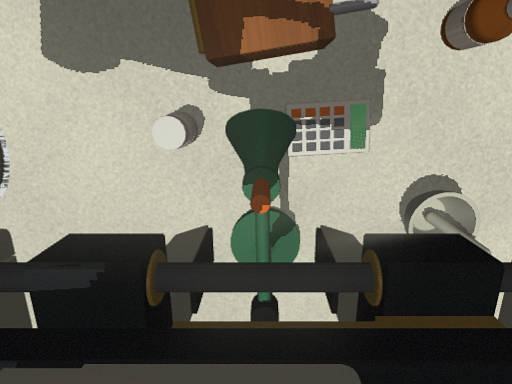

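```bash
python3 -c "
from h import *
c=get_calibration('wrist')
print(plane(c,263,208,245),plane(c,265,308,200))
print(rel([628,188,255],down(1.65)))"
```

```text
[498.6457 -40.7163 245.    ] [ 491.7921 -159.9214  200.    ]
[ 0.5862  0.2843  0.1201 -0.0197  0.008  -0.2817]
```

Call:
carry_out(moves=[0.586,0.281,0.02,0,0,-0.28,0.4,0.586,0.281,0.02,0,0,-0.28,0.4,0.586,0.281,0.02,0,0,-0.28,0.4,0.586,0.281,0.06,0,0,-0.28,0.4,0.586,0.281,0.13,0,0,-0.28,0.4,0.586,0.281,0.13,0,0,-0.28,0.4,0.586,0.281,0.13,0,0,-0.28,0.4,0.586,0.281,0.13,0,0,-0.28,0.4])

```text
time: 11.6
tool_pos: [626.1, 187.8, 249.9]
tcp_rot: [-3.129, 0.004, 1.65]
contact_force: [0.1, 0.2, 0.1]
grip_width: 37.0
```

```bash
python3 -c "
from h import *
p,R,o=cur();print(p,o['tcp_rot'],o['time'],o['grip_width'])
c=get_calibration('wrist');im=capture('wrist');cv2.imwrite('pics/w5.png',im[:,:,::-1]);print(proj(c,[628,188,75]))
im=capture('top');cv2.imwrite('pics/t5.png',cv2.resize(im[110:260,180:350,::-1],None,fx=4,fy=4))
im=capture('scene');cv2.imwrite('pics/s5.png',cv2.resize(im[110:270,170:350,::-1],None,fx=4,fy=4))"
```

```text
[626.1286 187.8011 249.8782] [-3.1287  0.004   1.6497] 11.6 36.99617004306874
[266.6503 171.5626]
```

View pics/w5.png

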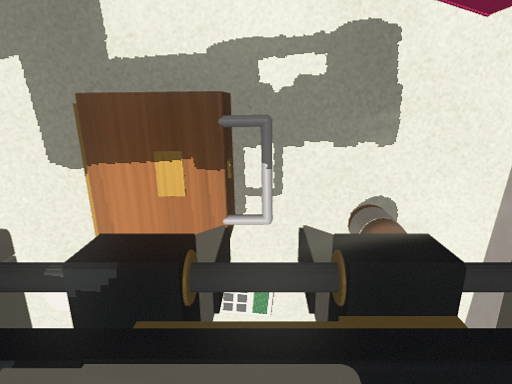

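View pics/t5.png

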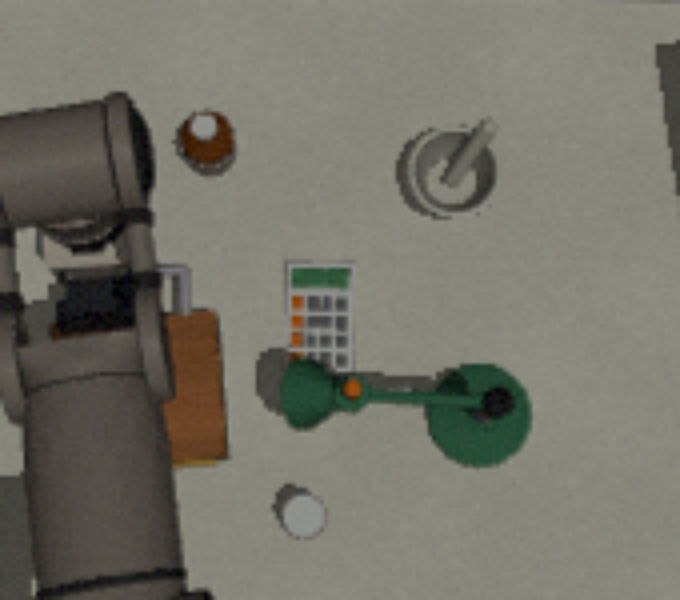

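View pics/s5.png

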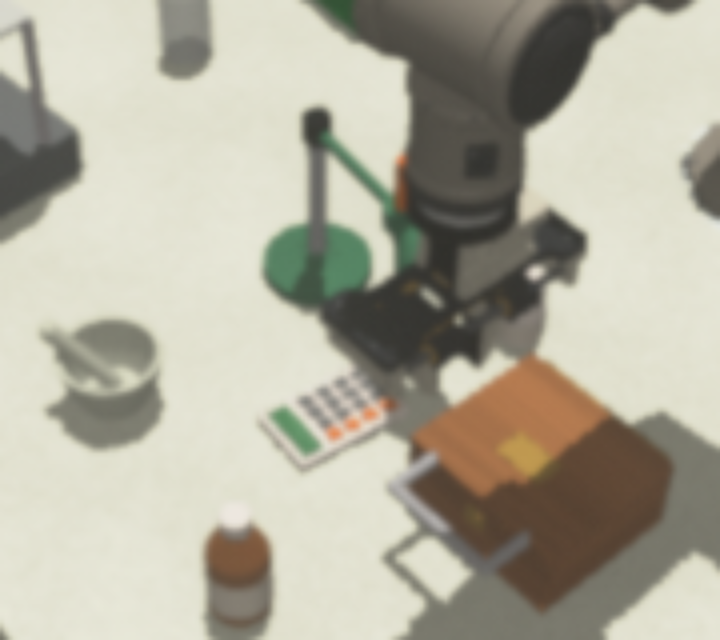

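```bash
python3 -c "
from h import *
c=get_calibration('wrist');ct=get_calibration('top')
b=plane(c,267,169.5,75);print('bar',b,plane(c,267.5,121,75),plane(c,267.5,218,75))
q=plane(ct,180+353/4-.4,110+387/4-.4,245);print('post',q)
m=ray(c,267,169.5); 
t0=ray(ct,212.2,176.9); print('bar tri wrist+top0',tri(m,t0))
for cc in [(508,177),(508,182)]:
  for pv in [(492,-175),(491,-177)]:
    d=(q[:2]-pv);d/=np.linalg.norm(d);e=np.array(cc)-q[:2];print(np.arctan2(d[1],d[0]),d[0]*e[1]-d[1]*e[0])
print(rel([628,188,73],down(1.65)))"
```

```text
bar [629.4808 188.9902  75.    ] [625.8977 240.77    75.    ] [634.524  132.6806  75.    ]
post [498.9786 -37.6869 245.    ]
bar tri wrist+top0 (array([630.8478, 188.7416,  76.9063]), [np.float64(1.5350589306625286), np.float64(1.535058930662558)])
1.520017175313309 1.8872045274596942
1.5135875231107148 3.2686830218888154
1.520017175313309 2.140991186292011
1.5135875231107148 3.554571036112442
[ 0.0042  0.0076  0.4481 -0.0173  0.0066 -0.0044]
```

The lamp line passes within about 4 mm of the case centre. The bar's middle is at about (629.5, 189, 76). I'll descend to it in steps.

Call:
carry_out(moves=[0.003,0.009,0,-0.02,0,0,0.35,0.003,0.009,0.1,-0.02,0,0,0.35,0.003,0.009,0.2,-0.02,0,0,0.35,0.003,0.009,0.28,-0.02,0,0,0.35,0.003,0.009,0.34,-0.02,0,0,0.35,0.003,0.009,0.34,-0.02,0,0,0.35,0.003,0.009,0.34,-0.02,0,0,0.35,0.003,0.009,0.34,-0.02,0,0,0.35])

```text
time: 12.55
tool_pos: [630.3, 187.7, 118.7]
tcp_rot: [3.136, 0.003, 1.647]
contact_force: [0.7, 0.0, 0.5]
grip_width: 32.1
```

```bash
python3 -c "
from h import *
p,R,o=cur();print(p,o['tcp_rot'],o['time'],o['grip_width'])
print(rel([629.5,189,74],down(1.65)))
im=capture('scene');cv2.imwrite('pics/s6.png',cv2.resize(im[180:280,230:350,::-1],None,fx=5,fy=5))"
```

```text
[630.3288 187.697  118.6892] [3.136  0.0031 1.6474] 12.55 32.14657003820197
[ 0.0038 -0.0024  0.1117  0.0106  0.0059 -0.005 ]
```

View pics/s6.png

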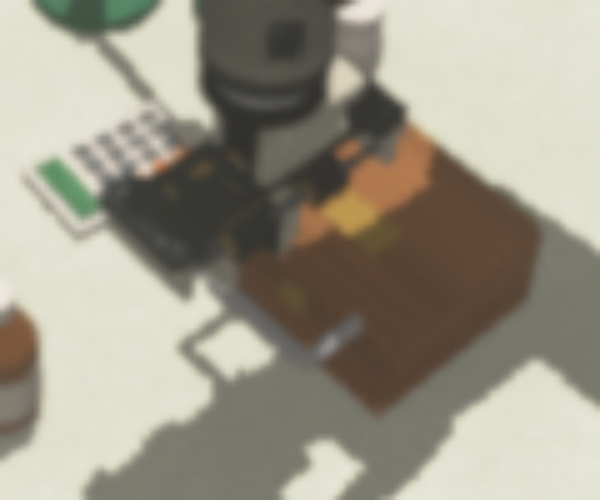

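The fingers are above the bar with the inner one in the gap. I'll lower the last 45 mm, then close.

Call:
carry_out(moves=[0.003,-0.002,0.04,0.01,0,0,0.35,0.003,-0.002,0.08,0.01,0,0,0.35,0.003,-0.002,0.11,0.01,0,0,0.35,0.003,-0.002,0.11,0.01,0,0,0.35,0.003,-0.002,0.11,0.01,0,0,0.35,0.003,-0.002,0.11,0.01,0,0,0.35,0.003,-0.002,0.11,0.01,0,0,0.35,0.003,-0.002,0.11,0.01,0,0,0.35])

```text
time: 13.4
tool_pos: [629.9, 188.9, 75.3]
tcp_rot: [3.14, 0.003, 1.648]
contact_force: [-0.4, -0.0, 0.2]
grip_width: 32.4
```

Call:
carry_out(moves=[0,0,0,0,0,0,0,0,0,0,0,0,0,0,0,0,0,0,0,0,0,0,0,0,0,0,0,0,0,0,0,0,0,0,0,0,0,0,0,0,0,0,0,0,0,0,0,0,0,0,0,0,0,0,0,0])

```text
time: 14.2
tool_pos: [629.9, 188.9, 75.2]
tcp_rot: [3.14, 0.003, 1.648]
contact_force: [-0.1, 0.2, 0.8]
grip_width: 0.0
```

```bash
cat > lid.py <<'E'
from h import *
import sys
p,R,o=cur(); yaw=.08; ax=np.array([np.cos(yaw),np.sin(yaw),0]); ay=np.array([-np.sin(yaw),np.cos(yaw),0])
bar0=np.array([629.5,189,75.]); H=bar0-195*ax; H[2]=70
g=R.apply([0,0,-2])+p; d=g-H
r=np.hypot(d@ax,d[2]); th=np.arctan2(d[2],d@ax)-np.arctan2(5,195)
print(p,o['tcp_rot'],o['time'],'w',o['grip_width'],'r',r,'along',(g-bar0)@ay,'theta',th,np.degrees(th),o['contact_force'],o['joint_positions'])
tot=np.radians(float(sys.argv[1])); f=float(sys.argv[2])
for k in range(1,9):
    a=min(tot*k/7,tot); Q=Ro.from_rotvec(-ay*a); Qr=Ro.from_rotvec(-ay*a*f)
    t=Q.apply(d)+H; t=t+(Qr*R).apply([0,0,2]); print(rel(t,Qr*R).round(3).tolist())
E
python3 lid.py 15 1; python3 -c "
from h import *
im=capture('wrist');cv2.imwrite('pics/w7.png',im[:,:,::-1])"
```

```text
[629.9264 188.8708  75.2456] [3.1402 0.003  1.6475] 14.2 w 0.028036739585514035 r 195.54625995361673 along -0.15688714013030652 theta 0.011426352780617714 0.6546817895569677 [-0.073   0.2073  0.7623] [ 0.1764  0.7108  1.3047 -0.0035  1.125   0.1012]
[-0.0, -0.001, -0.018, -0.071, 0.0, 0.0]
[-0.0, -0.002, -0.036, -0.143, 0.0, 0.0]
[-0.0, -0.004, -0.055, -0.214, 0.001, 0.001]
[-0.0, -0.007, -0.073, -0.286, 0.001, 0.001]
[-0.0, -0.011, -0.091, -0.357, 0.001, 0.001]
[-0.0, -0.015, -0.108, -0.429, 0.001, 0.001]
[-0.0, -0.02, -0.126, -0.5, 0.002, 0.002]
[-0.0, -0.02, -0.126, -0.5, 0.002, 0.002]
```

View pics/w7.png

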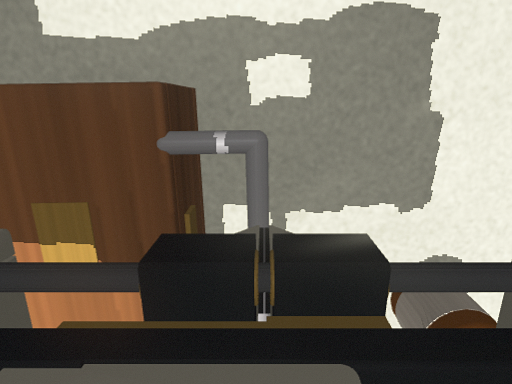

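The fingers closed to 0 without holding the bar. I'll look from other views before moving.

```bash
python3 -c "
from h import *
c=get_calibration('wrist');print(proj(c,[629.5,189,75]),proj(c,[625.5,240,75]),proj(c,[625.5,240,55]),proj(c,[584,264,80]))
im=capture('scene');cv2.imwrite('pics/s8.png',cv2.resize(im[180:280,230:350,::-1],None,fx=6,fy=6))"
```

```text
[261.4125 237.2853] [261.0051 146.1721] [261.2265 141.5175] [178.3247  91.0304]
```

View pics/s8.png

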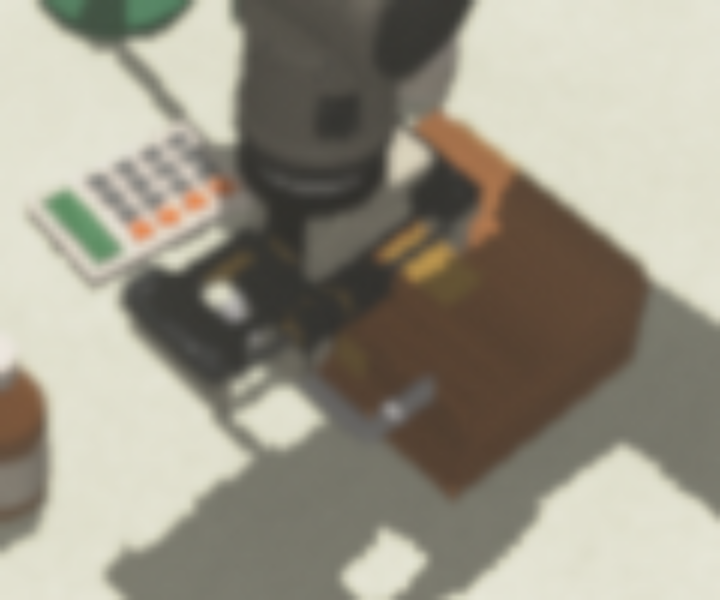

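```bash
python3 -c "
from h import *
c=get_calibration('wrist');p,R,o=cur();print(o['contact_force'],o['grip_width'])
X=np.eye(4);X[:3,:3]=R.as_matrix();X[:3,3]=p
E=np.linalg.inv(X)@c['cam_to_world'];print(E)
Y=np.eye(4);Y[:3,:3]=Ro.from_euler('xyz',[-3.1287,.004,1.6497]).as_matrix();Y[:3,3]=[626.1286,187.8011,249.8782]
c5=dict(c);c5['cam_to_world']=Y@E
print('tcp',proj(c,p),'tip',proj(c,p+R.apply([0,0,17])))
print('corner planes',plane(c,257,141,75),plane(c5,267.5,120,75))
print('tri',tri(ray(c,257,141),ray(c5,267.5,120)))
im=capture('wrist');cv2.imwrite('pics/w9.png',cv2.resize(im[100:384,150:390,::-1],None,fx=2.1,fy=2.1,interpolation=cv2.INTER_CUBIC)*1)
g=np.clip(im.astype(float)*2.5,0,255).astype(np.uint8);cv2.imwrite('pics/w9b.png',cv2.resize(g[200:340,180:350,::-1],None,fx=4,fy=4))
"
```

```text
[ 0.4854 -0.0293 -0.3954] 0.5258193757003884
[[  -0.0005    0.9622    0.2722   73.0476]
 [   1.        0.0007   -0.0006    0.8566]
 [  -0.0008    0.2722   -0.9622 -165.2858]
 [   0.        0.        0.        1.    ]]
tcp [262.1428 237.7325] tip [262.2628 226.4138]
corner planes [623.2447 242.5001  75.    ] [624.4743 242.7515  75.    ]
tri (array([623.8849, 243.2931,  82.6455]), [np.float64(0.5754543983387583), np.float64(0.5754543983386451)])
```

View pics/w9b.png

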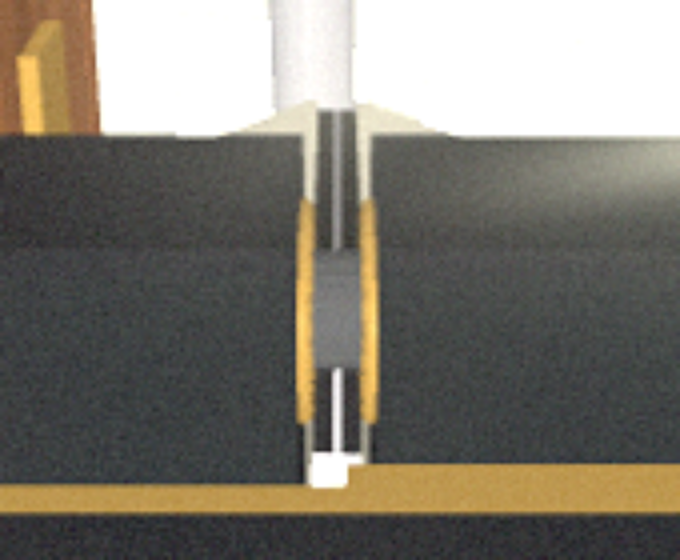

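The pads met in front of the bar, so the bar lies further along the fingers than the stated tip suggests, at or below the tips. I'll open again, go down 20 mm and look.

Call:
carry_out(moves=[0,-0.005,0,0,0,0,0.35,0,-0.005,0,0,0,0,0.35,0,-0.005,0,0,0,0,0.35,0,-0.005,0,0,0,0,0.35,0,-0.005,0.01,0,0,0,0.35,0,-0.005,0.02,0,0,0,0.35,0,-0.005,0.03,0,0,0,0.35,0,-0.005,0.03,0,0,0,0.35])

```text
time: 15.15
tool_pos: [627.4, 188.5, 62.2]
tcp_rot: [-3.141, 0.003, 1.647]
contact_force: [0.6, 0.1, 0.1]
grip_width: 31.8
```

```bash
python3 -c "
from h import *
p,R,o=cur();print(p,o['contact_force'],o['grip_width'])
im=capture('wrist');g=np.clip(im.astype(float)*2,0,255).astype(np.uint8);cv2.imwrite('pics/w10.png',cv2.resize(g[60:340,150:400,::-1],None,fx=2.1,fy=2.1))
im=capture('scene');g=np.clip(im.astype(float)*1.5,0,255).astype(np.uint8);cv2.imwrite('pics/s10.png',cv2.resize(g[180:280,230:350,::-1],None,fx=6,fy=6))
c=get_calibration('scene');print('tip in scene crop',(proj(c,p+R.apply([0,0,17]))-[230,180])*6)
"
```

```text
[627.408  188.5483  62.2004] [0.5632 0.1013 0.0585] 31.771677427495455
tip in scene crop [291.8955 399.2053]
```

View pics/w10.png

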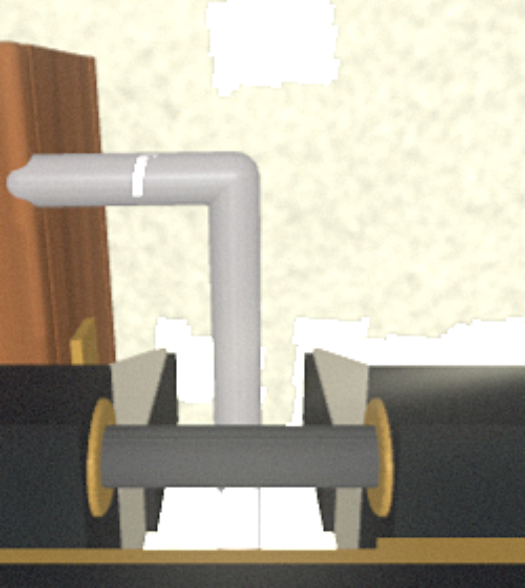

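View pics/s10.png

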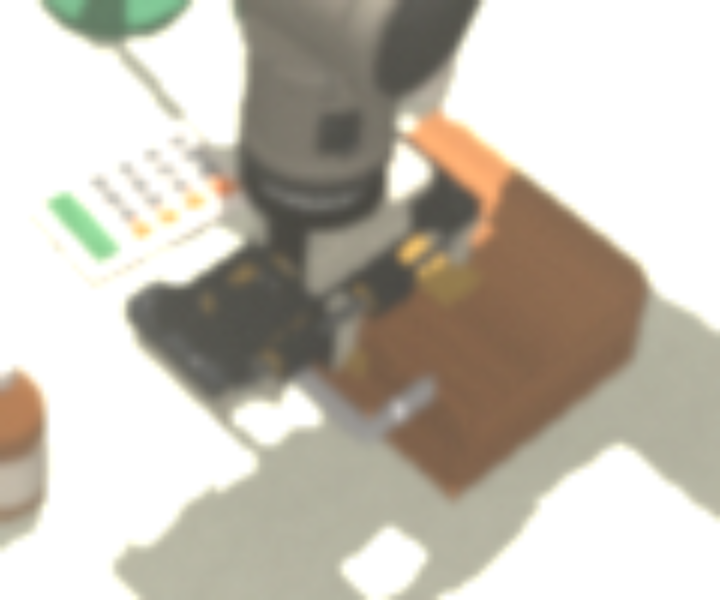

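The bar sits centred between the open pads, at about (235,300) in the crop. I'll close now.

Call:
carry_out(moves=[0,0,0,0,0,0,0,0,0,0,0,0,0,0,0,0,0,0,0,0,0,0,0,0,0,0,0,0,0,0,0,0,0,0,0,0,0,0,0,0,0,0,0,0,0,0,0,0,0,0,0,0,0,0,0,0])

```text
time: 16.05
tool_pos: [626.8, 188.6, 62.7]
tcp_rot: [-3.14, 0.003, 1.648]
contact_force: [-5.9, -0.2, 1.8]
grip_width: 11.0
```

```bash
python3 lid.py 15 1; python3 -c "
from h import *
im=capture('wrist');g=np.clip(im.astype(float)*2,0,255).astype(np.uint8);cv2.imwrite('pics/w11.png',cv2.resize(g[60:340,150:400,::-1],None,fx=2.1,fy=2.1))"
```

```text
[626.8155 188.5838  62.7176] [-3.1401  0.0032  1.6477] 16.05 w 11.02982479175436 r 192.36645095089182 along -0.19397127450086366 theta -0.05309903887923845 -3.042350823981432 [-5.8653 -0.1951  1.8042] [ 0.1768  0.721   1.3232 -0.0034  1.0992  0.1015]
[-0.0, 0.0, -0.018, -0.071, 0.0, 0.0]
[-0.0, -0.0, -0.036, -0.143, 0.0, 0.0]
[-0.0, -0.001, -0.054, -0.214, 0.001, 0.001]
[-0.0, -0.003, -0.072, -0.286, 0.001, 0.001]
[-0.0, -0.005, -0.09, -0.357, 0.001, 0.001]
[-0.0, -0.008, -0.107, -0.429, 0.001, 0.001]
[-0.0, -0.012, -0.125, -0.5, 0.002, 0.002]
[-0.0, -0.012, -0.125, -0.5, 0.002, 0.002]
```

View pics/w11.png

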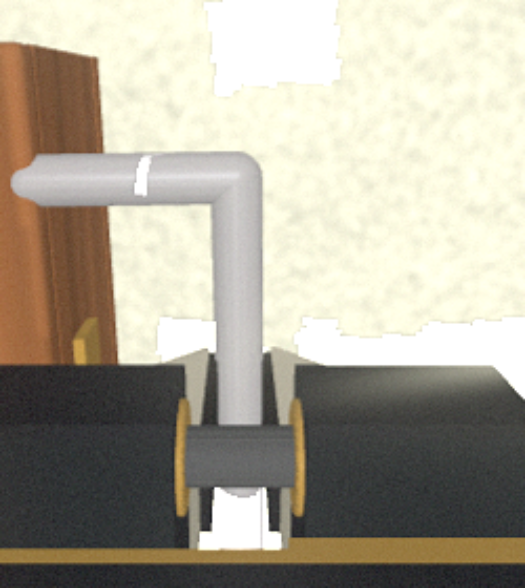

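The bar is now held at 11 mm opening, but it must be near the tips because the attempt 12 mm higher missed it. I'll regrip 10 mm deeper for safety.

Call:
carry_out(moves=[0,0,0,0,0,0,0.3,0,0,0,0,0,0,0.3,0,0,0,0,0,0,0.3,0,0,0.012,0,0,0,0.3,0,0,0.025,0,0,0,0.3,0,0,0.025,0,0,0,0.3,0,0,0.025,0,0,0,0.3,0,0,0.025,0,0,0,0.3])

```text
time: 16.9
tool_pos: [626.9, 188.6, 52.7]
tcp_rot: [-3.14, 0.003, 1.648]
contact_force: [0.8, -0.2, 0.4]
grip_width: 27.2
```

Call:
carry_out(moves=[0,0,0,0,0,0,0,0,0,0,0,0,0,0,0,0,0,0,0,0,0,0,0,0,0,0,0,0,0,0,0,0,0,0,0,0,0,0,0,0,0,0,0,0,0,0,0,0,0,0,0,0,0,0,0,0])

```text
time: 17.7
tool_pos: [626.8, 188.6, 52.7]
tcp_rot: [-3.14, 0.003, 1.648]
contact_force: [-1.5, -0.2, 1.2]
grip_width: 11.1
```

```bash
python3 lid.py 12 1; python3 -c "
from h import *
im=capture('scene');g=np.clip(im.astype(float)*1.3,0,255).astype(np.uint8);cv2.imwrite('pics/s12.png',cv2.resize(g[180:280,230:350,::-1],None,fx=6,fy=6))"
```

```text
[626.7528 188.5624  52.7153] [-3.1399  0.0032  1.6477] 17.7 w 11.101159372897008 r 192.83665520842413 along -0.2101956726566492 theta -0.10498119394491556 -6.014979341288015 [-1.4654 -0.197   1.173 ] [ 0.1768  0.7323  1.3316 -0.0035  1.0797  0.1015]
[-0.0, 0.001, -0.014, -0.057, 0.0, 0.0]
[-0.0, 0.002, -0.029, -0.114, 0.0, 0.0]
[-0.0, 0.002, -0.043, -0.171, 0.001, 0.001]
[-0.0, 0.002, -0.058, -0.229, 0.001, 0.001]
[-0.0, 0.001, -0.072, -0.286, 0.001, 0.001]
[-0.0, -0.0, -0.087, -0.343, 0.001, 0.001]
[-0.0, -0.002, -0.101, -0.4, 0.001, 0.001]
[-0.0, -0.002, -0.101, -0.4, 0.001, 0.001]
```

View pics/s12.png

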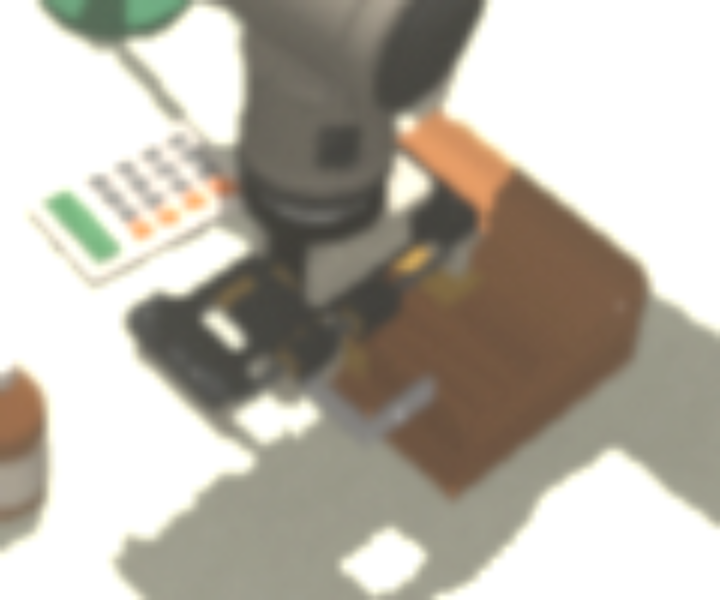

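Call:
carry_out(moves=[0,0.001,-0.014,-0.057,0,0,0,0,0.002,-0.029,-0.114,0,0,0,0,0.002,-0.043,-0.171,0,0,0,0,0.002,-0.058,-0.229,0,0,0,0,0.001,-0.072,-0.286,0,0,0,0,0,-0.087,-0.343,0,0,0,0,-0.002,-0.101,-0.4,0,0,0,0,-0.002,-0.101,-0.4,0,0,0])

```text
time: 18.55
tool_pos: [626.1, 188.5, 93.8]
tcp_rot: [2.932, 0.003, 1.648]
contact_force: [1.2, -0.5, -1.5]
grip_width: 11.1
```

```bash
python3 lid.py 12 1; python3 -c "
from h import *
c=get_calibration('wrist');print(c['cam_to_world'])
im=capture('wrist');g=np.clip(im.astype(float)*1.5,0,255).astype(np.uint8);cv2.imwrite('pics/w13.png',g[:,:,::-1])
im=capture('scene');g=np.clip(im.astype(float)*1.3,0,255).astype(np.uint8);cv2.imwrite('pics/s13.png',cv2.resize(g[180:280,230:350,::-1],None,fx=6,fy=6))"
```

```text
[626.0953 188.4828  93.7683] [2.9322 0.0035 1.6479] 18.55 w 11.056741925367282 r 192.8724053662045 along -0.23542360885722213 theta 0.10813971737424793 6.195949403281947 [ 1.1898 -0.543  -1.4689] [ 0.1886  0.5847  1.5173 -0.0359  0.8322  0.1326]
[-0.0, 0.001, -0.014, -0.057, 0.0, 0.0]
[-0.0, 0.002, -0.029, -0.114, 0.0, 0.0]
[-0.0, 0.002, -0.043, -0.171, 0.0, 0.001]
[-0.0, 0.002, -0.058, -0.229, 0.0, 0.001]
[-0.0, 0.001, -0.072, -0.286, 0.001, 0.001]
[-0.0, -0.0, -0.087, -0.343, 0.001, 0.001]
[-0.0, -0.002, -0.101, -0.4, 0.001, 0.002]
[-0.0, -0.002, -0.101, -0.4, 0.001, 0.002]
[[  0.9751  -0.0169  -0.2212 586.8894]
 [  0.0755   0.9628   0.2594 259.2782]
 [  0.2086  -0.2696   0.9401 255.155 ]
 [  0.       0.       0.       1.    ]]
```

View pics/w13.png

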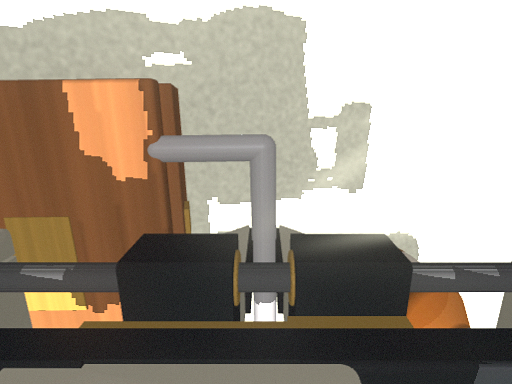

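View pics/s13.png

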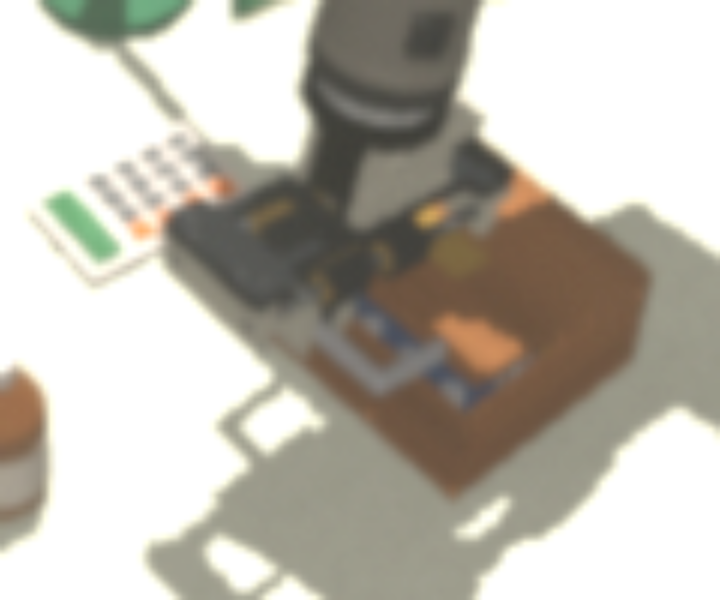

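```bash
python3 -c "
from h import *
c=get_calibration('wrist');cs=get_calibration('scene');p,R,o=cur()
x,e=tri(ray(c,263.5,147),ray(cs,230+378/6-.4,180+385/6-.4));print(x,e)
print('tool',R.inv().apply(x-p))
for z in(105,115,95): print(proj(cs,[626,243,z]),proj(c,[626,243,z]))
# other points: lid corner +y far: w13 (160,82) ; scene crop (470?)
"
```

```text
[618.3357 242.1491 112.7422] [np.float64(0.4787592167041787), np.float64(0.4787592167040807)]
tool [ 54.0534   0.4472 -20.1566]
[290.5594 246.4969] [275.4156 142.94  ]
[290.7806 244.5959] [280.7469 145.6522]
[290.3404 248.3764] [270.7004 140.5413]
```

Triangulating puts the bar 20 mm behind the reported TCP, 113 mm above the bench, with the lid at about 12°. Joint 5 would run out of range if the tool tilted fully with the lid. I'll let the bar pivot in the pads and tilt less.

```bash
sed -i 's/\[0,0,-2\]/[0,0,-20.5]/; s/\[0,0,2\]/[0,0,20.5]/' lid.py; python3 lid.py 13 0.4
```

```text
[626.1937 188.4746  93.1065] [2.934  0.0033 1.6476] 18.65 w 10.66108000681227 r 192.34439416556796 along -0.17908905131445896 theta 0.20071466497640997 11.500103189530572 [ 0.7382 -1.6353 -2.4015] [ 0.1884  0.5864  1.5159 -0.0354  0.8337  0.1323]
[-0.0, 0.0, -0.016, -0.025, 0.0, 0.0]
[-0.0, -0.0, -0.031, -0.05, 0.0, 0.0]
[-0.0, -0.001, -0.047, -0.074, 0.0, 0.0]
[-0.0, -0.003, -0.062, -0.099, 0.0, 0.0]
[-0.0, -0.004, -0.078, -0.124, 0.0, 0.0]
[-0.0, -0.007, -0.093, -0.149, 0.0, 0.001]
[-0.0, -0.01, -0.108, -0.173, 0.0, 0.001]
[-0.0, -0.01, -0.108, -0.173, 0.0, 0.001]
```

Call:
carry_out(moves=[0,0,-0.016,-0.025,0,0,0,0,0,-0.031,-0.05,0,0,0,0,-0.001,-0.047,-0.074,0,0,0,0,-0.003,-0.062,-0.099,0,0,0,0,-0.004,-0.078,-0.124,0,0,0,0,-0.007,-0.093,-0.149,0,0,0,0,-0.01,-0.108,-0.173,0,0,0,0,-0.01,-0.108,-0.173,0,0,0])

```text
time: 19.45
tool_pos: [613.3, 187.4, 135.6]
tcp_rot: [2.842, 0.004, 1.648]
contact_force: [2.0, -3.8, -3.2]
grip_width: 11.0
```

```bash
sed -i 's/629.5,189,75/627,189,75/' lid.py; python3 lid.py 13 0.4
```

```text
[613.252  187.3716 135.5997] [2.8419 0.0037 1.6477] 19.45 w 11.01433478689867 r 194.73390063276395 along -0.43338599577220305 theta 0.4271217986856482 24.472276402724034 [ 1.9791 -3.8294 -3.1859] [ 0.197   0.4793  1.5987 -0.056   0.7671  0.1541]
[-0.0, -0.002, -0.016, -0.025, 0.0, 0.0]
[-0.0, -0.004, -0.031, -0.05, 0.0, 0.0]
[-0.0, -0.007, -0.046, -0.074, 0.0, 0.0]
[-0.0, -0.011, -0.062, -0.099, 0.0, 0.0]
[-0.0, -0.015, -0.077, -0.124, 0.0, 0.001]
[-0.0, -0.019, -0.092, -0.149, 0.0, 0.001]
[-0.001, -0.024, -0.107, -0.173, 0.0, 0.001]
[-0.001, -0.024, -0.107, -0.173, 0.0, 0.001]
```

Call:
carry_out(moves=[0,-0.002,-0.016,-0.025,0,0,0,0,-0.004,-0.031,-0.05,0,0,0,0,-0.007,-0.046,-0.074,0,0,0,0,-0.011,-0.062,-0.099,0,0,0,0,-0.015,-0.077,-0.124,0,0,0,0,-0.019,-0.092,-0.149,0,0,0,0,-0.024,-0.107,-0.173,0,0,0,0,-0.024,-0.107,-0.173,0,0,0])

```text
time: 20.25
tool_pos: [590.8, 185.3, 174.5]
tcp_rot: [2.75, 0.004, 1.648]
contact_force: [2.1, -5.9, -3.5]
grip_width: 11.1
```

```bash
python3 lid.py 12.5 0.5;python3 -c "
from h import *
im=capture('scene');g=np.clip(im.astype(float)*1.3,0,255).astype(np.uint8);cv2.imwrite('pics/s14.png',cv2.resize(g[110:270,200:360,::-1],None,fx=3.7,fy=3.7))"
```

```text
[590.7959 185.3441 174.4996] [2.7503 0.0043 1.6476] 20.25 w 11.102793938030201 r 194.8873053396802 along -0.6439433392950602 theta 0.6603593857926706 37.835805767771326 [ 2.1186 -5.9081 -3.5003] [ 0.209   0.3646  1.6972 -0.0849  0.6939  0.1861]
[-0.0, -0.004, -0.014, -0.03, 0.0, 0.0]
[-0.0, -0.008, -0.029, -0.06, 0.0, 0.0]
[-0.0, -0.013, -0.043, -0.089, 0.0, 0.0]
[-0.0, -0.018, -0.057, -0.119, 0.0, 0.001]
[-0.0, -0.024, -0.071, -0.149, 0.0, 0.001]
[-0.0, -0.03, -0.084, -0.179, 0.0, 0.001]
[-0.001, -0.036, -0.098, -0.208, 0.0, 0.001]
[-0.001, -0.036, -0.098, -0.208, 0.0, 0.001]
```

View pics/s14.png

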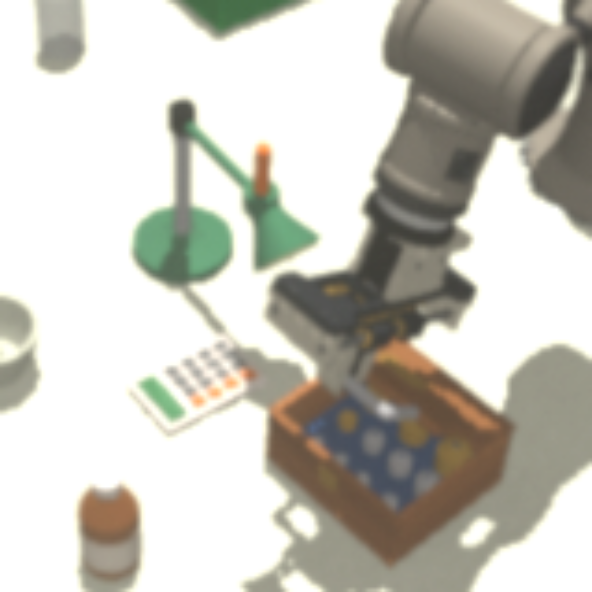

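The scene shows the case open with its blue tray visible. The lid is at about 38°, the bar is held, and the lamp is undisturbed. One more step of about 12°.

Call:
carry_out(moves=[0,-0.004,-0.014,-0.03,0,0,0,0,-0.008,-0.029,-0.06,0,0,0,0,-0.013,-0.043,-0.089,0,0,0,0,-0.018,-0.057,-0.119,0,0,0,0,-0.024,-0.071,-0.149,0,0,0,0,-0.03,-0.084,-0.179,0,0,0,0,-0.036,-0.097,-0.208,0,0,0,0,-0.036,-0.097,-0.208,0,0,0])

```text
time: 21.1
tool_pos: [562.3, 182.8, 205.9]
tcp_rot: [2.639, 0.005, 1.647]
contact_force: [3.2, -7.6, -2.8]
grip_width: 11.3
```

```bash
python3 lid.py 1 0.4|head -1;python3 -c "
from h import *
c=get_calibration('wrist');print(c['cam_to_world'].round(4).tolist())
im=capture('wrist');cv2.imwrite('pics/w15.png',im[:,:,::-1])
im=capture('scene');g=np.clip(im.astype(float)*1.3,0,255).astype(np.uint8);cv2.imwrite('pics/s15.png',cv2.resize(g[170:270,230:350,::-1],None,fx=6,fy=6))
im=capture('top');cv2.imwrite('pics/t15.png',cv2.resize(im[110:260,180:350,::-1],None,fx=4,fy=4))"
```

```text
[562.281  182.797  205.8614] [2.6395 0.0049 1.6475] 21.1 w 11.347551178587327 r 195.1772453468906 along -0.8908052644310329 theta 0.8821761649061292 50.54497103615813 [ 3.1515 -7.5729 -2.7962] [ 0.2271  0.2453  1.8241 -0.1398  0.5799  0.2469]
[[0.8735, 0.0578, -0.4834, 477.8864], [0.0689, 0.9683, 0.2403, 250.2833], [0.482, -0.2432, 0.8418, 350.3084], [0.0, 0.0, 0.0, 1.0]]
```

View pics/w15.png

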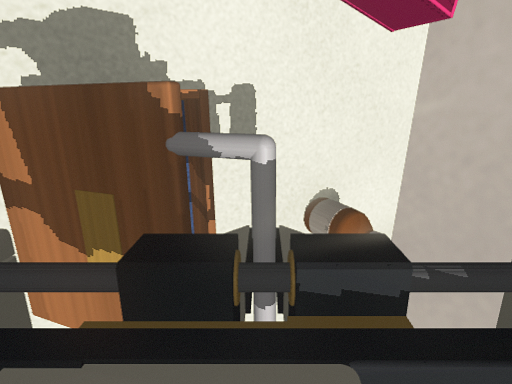

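View pics/s15.png

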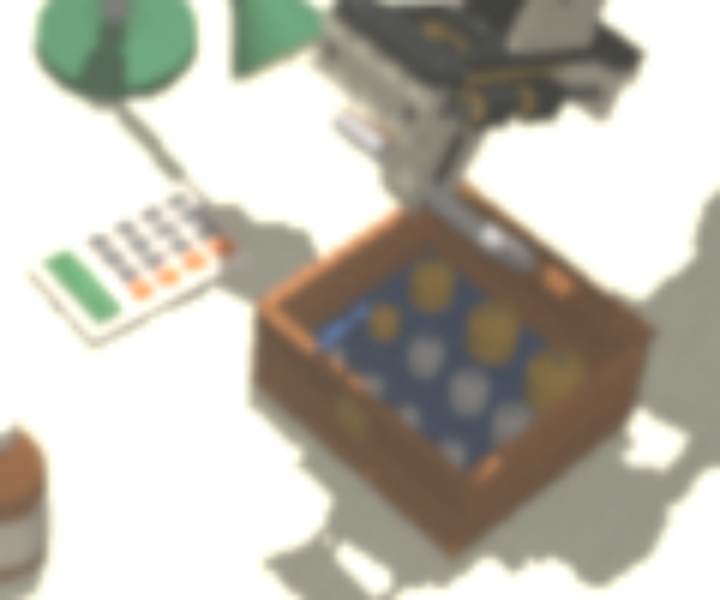

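View pics/t15.png

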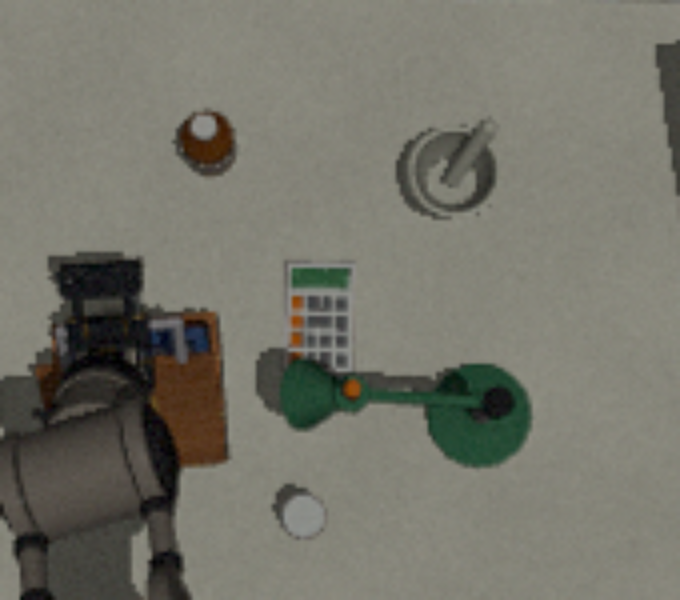

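```bash
python3 -c "
from h import *
c=get_calibration('wrist');cs=get_calibration('scene');ct=get_calibration('top');p,R,o=cur()
x,e=tri(ray(c,263,149),ray(cs,230+532/6-.4,170+254/6-.4));print(x,e,'tool',R.inv().apply(x-p))
ax=np.array([np.cos(.08),np.sin(.08),0]);ay=np.array([-ax[1],ax[0],0]);H=np.array([627,189,75.])-195*ax;H[2]=70
def ang(q): d=q-H; return np.degrees(np.arctan2(d[2],d@ax)-np.arctan2(5,195)),np.hypot(d[2],d@ax),d@ay
print(ang(x))
for th in(44,50,56):
  t=np.radians(th);q=H+ax*(195*np.cos(t)-5*np.sin(t))+np.array([0,0,195*np.sin(t)+5*np.cos(t)])
  print(th,proj(c,q+55*ay),(proj(cs,q+55*ay)-[230,170]+.4)*6,(proj(ct,q-55*ay)-[180,110]+.4)*4)
"
```

```text
[542.1442 244.9817 226.051 ] [np.float64(10.627435435150987), np.float64(10.627435435150993)] tool [ 63.4372  -3.7728 -25.809 ]
(np.float64(52.1696153535729), np.float64(193.7820561125107), np.float64(62.58389046148892))
44 [276.9128 137.0594] [470.0157 275.9204] [176.2074 309.6584]
50 [263.4269 141.7523] [494.0988 243.5118] [176.0171 323.8591]
56 [241.1554 147.5313] [519.7312 211.9139] [176.0444 339.9614]
```

The wrist view (bar column 263) and the top view (bar row about 322) both match 50°. I'll hold still for one call and check.

Call:
carry_out(moves=[0,0,0,0,0,0,0,0,0,0,0,0,0,0,0,0,0,0,0,0,0,0,0,0,0,0,0,0,0,0,0,0,0,0,0,0,0,0,0,0,0,0,0,0,0,0,0,0,0,0,0,0,0,0,0,0])

```text
time: 22.05
tool_pos: [562.4, 182.7, 205.7]
tcp_rot: [2.64, 0.005, 1.647]
contact_force: [2.1, -4.6, -2.4]
grip_width: 10.9
```

```bash
python3 lid.py 1 0.4|head -1;python3 -c "
from h import *
print(get_obs()['dq'])
a=capture('top').astype(int);b=cv2.imread('pics/top0.png')[:,:,::-1].astype(int)
for n,(u,v,w) in dict(amber=(232,145,10),mortar=(292,153,14),jar=(255,238,8),spoon=(138,208,22),wash=(396,234,12),calc=(259,182,8)).items(): print(n,np.abs(a-b)[v-w:v+w,u-w:u+w].mean())
q=plane(get_calibration('top'),180+353/4-.4,110+388/4-.4,245);print(q)
im=capture('wrist');cv2.imwrite('pics/w16.png',im[:,:,::-1])"
```

```text
[562.4222 182.7152 205.7363] [2.6398 0.0049 1.6473] 22.05 w 10.851741944305543 r 195.16803133309608 along -0.9811268349703433 theta 0.8812249942294079 50.4904729707854 [ 2.0766 -4.5566 -2.3875] [ 0.2269  0.2457  1.8236 -0.1397  0.5802  0.2468]
[ 0.0009 -0.0004  0.0005 -0.0011  0.0001  0.0008]
amber 3.1433333333333335
mortar 2.766156462585034
jar 2.5859375
spoon 2.5829889807162534
wash 3.1145833333333335
calc 2.87890625
[498.0552 -37.6966 245.    ]
```

View pics/w16.png

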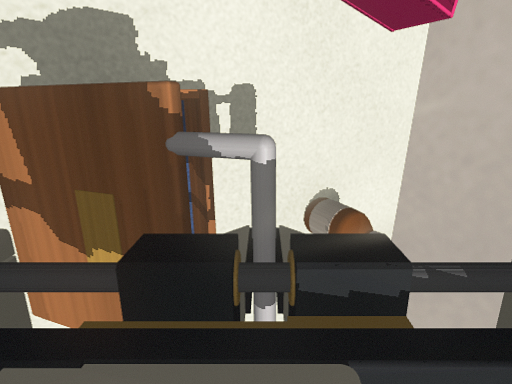

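The wrist view is unchanged: the bar at about (263,190) is held and still. The other objects show no change beyond image noise. Handing in.

```bash
python3 -c "
from plant import *
print(close_job()); o=get_obs(); print(o['time'],o['tool_pos'],o['grip_width'])"
```

```text
the job is handed in; nothing more can be done
None
the job is handed in; nothing more can be done
```

I swung the lamp about 115° by its orange post, let go, then gripped the lid's steel bar and lifted the lid. The job was handed in at about 22 s, with the gripper still holding the bar.

**Lamp:** its line passes about 2–4 mm from the case centre. The top view after the lift showed the post in the same place.

**Lid:** the arm's pose put it at 50.5° from shut. The bar's position in the wrist and top views also agreed with 50°. Joint speeds were about 0.001 rad/s, and the fingers held the bar at 10.9 mm. I never saw the lid above about 51°.

**Other things on the bench:** all six looked the same in the top view as at the start, within image noise.

**What failed or disagreed:**
- **First grasp:** closing at the reported height of the bar missed it, and the fingers shut to 0. I regripped 12 mm and then 22 mm lower. A two-view measurement then put the bar about 20 mm behind the reported TCP. The fingertips therefore seem to reach less far than the description says.
- **Final angle check:** the two-view measurement of the bar's end from the scene camera was off by 10 mm. I probably picked the wrong end of the bar in that picture, so I relied on the wrist and top views instead.
- **Tool tilt:** joint 5 would have passed its range if the tool had tilted fully with the lid. I tilted it less and let the bar turn in the pads.

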